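# Take the temperature of the cask

## Task

Take the orange probe thermometer out of the bar caddy and lower its stem through the open bung hole on top of the small cask until the red immersion mark is level with the brass rim; the stem has been sanitised, so nothing of the thermometer may touch the cask, and the other things on the counter stay where they are. Keep it upright, centred in the hole and still for at least three seconds for the reading, and finish while still holding it there.

Things in the scene. Friction and masses are not known exactly. Their poses are not given: they have to be found in the camera images.
- thermo_head (a point): Centre of the thermometer's orange head, where it is gripped: 24 mm thick along own x (two ribbed flats), 34 mm along y, 54 mm tall along z (up, the stem axis). Below it a black flange 28 mm across (underside, resting on the caddy shelf, 33 mm below this point) and an 8 mm steel stem, tip 145 mm below this point. 60 to 130 g. Hangs upright in any one of the caddy's holes, turned up to 25 degrees.
- thermo_mark (a point): The red immersion mark, a band 5 mm tall round the thermometer's stem; this point is its middle, on the stem axis, 75 mm below the centre of the head and 70 mm above the tip.
- bung_hole (a point): Centre of the cask's open bung hole, level with the top of its brass rim, 175 mm above the counter. The brass bush is 33 mm across outside, stands 5 mm out of the wood, and has a straight bore 24 mm wide and 19 mm deep; below it the cask is hollow (100 mm deep from the rim, 28 mm free to all sides of the axis). z up, y along the cask.
- cask: Small oak cask with black hoops, fixed, lying in a cradle: 160 mm thick, 230 mm long along its own y, wooden tap at the +y end (reaching 152 mm from the middle). Origin on the counter straight below the bung hole.
- caddy: Fixed wooden caddy, 300 mm along own y, 130 mm along own x; origin at the centre of its underside. Rear half (+x): a shelf 60 mm deep, top 130 mm above the counter, with three 13 mm holes at x = 35 mm, y = -90, 0 and 90 mm, where three tools hang by their flanges in any order. In front (-x): three open bins, walls 50 mm high.
- thief_mid (a point): Copper wine sampling tube with a dark wooden knob, hanging in another hole of the caddy; bystander. Its knob is 26 mm across and its top is 43 mm above this point.
- hydrometer_mid (a point): Hydrometer in a clear tube with blue cap and flange, hanging in another hole of the caddy; bystander. Tube 18 mm across, top 43 mm above this point.
- bung_mid (a point): Centre of the cask's pale silicone bung, 32 mm across and 30 mm tall, in the middle front bin of the caddy; bystander.
- bottle_mid (a point): Centre of a green wine bottle, 74 mm across, 240 mm tall, at the right side; bystander.
- jigger_mid (a point): Centre of a steel double-cone jigger, 46 mm across, 96 mm tall, beyond the work area; bystander.
- glass_mid (a point): Centre of a stemmed tasting glass, 64 mm across, 152 mm tall, at the left side; bystander.
- corkscrew_mid (a point): Centre of a folded black corkscrew, 116 mm long, 16 mm high, lying between the cask and the caddy; bystander.
There are look-alikes about, which are no part of the job. What is shaped like the part that bears thermo_head but purple or turquoise is not meant.

How it is judged:
By the outcome, as a careful person would: the job done as asked, in the order asked, and still so for the second after the job is handed in, while the arm keeps its last pose, push and grip.
It also fails if it takes over 51 s, if anything falls off the work surface, if the arm or the gripper's body presses on something with over 40 N, if the wrist force passes 120 N, or if a joint passes its speed limit or range.

## Robot

A 6-joint arm with a two-finger parallel gripper is mounted at the origin on the work surface. World frame = base frame: x ahead of the robot, y to its left, z up, the work surface at z = 0. Lengths are in m, angles in rad, forces in N, time in s.
With the tool pointing down it reaches from about 0.35 to 0.85 m from the base axis. Payload 8.1 kg.
Tool frame: the origin (TCP) lies at the centre of the arm's flange, where the gripper is bolted on; the fingertips stand 186 mm ahead of it and the grasp point (between the pads) lies 167 mm ahead of it; z points along the fingers, y is the line along which they close (so a half turn about z gives the same grasp; the last joint's range is limited). The gripper opens to 93 mm and grips with 3 to 60 N. Pads are 15 mm wide; open, the fingers measure 128 mm over their backs; the gripper's body (75 mm by 188 mm) begins 65 mm behind the grasp point.
Start: joints at [-1.228, 0.13, 1.488, -0, 1.523, -0.085], TCP at [0.249, -0.546, 0.405] pointing down, gripper open.
Joint ranges: [-2.96, 2.96], [-0.89, 2.26], [0.02, 2.5], [-1.34, 4.48], [0, 2.73], [-2.66, 2.66]. Speed limits (rad/s): [2.39, 2.39, 2.79, 3.14, 3.14, 3.14].

## Interface

Orientations are given as a rotation vector (axis times angle).
In Python, from plant import robot gives the robot as it stands.
- The arm moves only by the tool apply_moves, never from a script. Its argument "series" is a list of rows, each a list of 2 entries, a list of its own where there are three numbers: the shift along the tool's x, y, z in mm, then the turn, a rotation vector about the tool's x, y, z in rad. A call has 1 to 12 rows; each row shifts and turns the commanded pose from where the row before left it, along the tool's axes as they then stand; what a row does not reach is not made up. A row lasts 1/12 s, in which the tool goes at most 41.7 mm and 7.16 degrees, less where a joint would pass 70% of its speed; a pose out of reach is approached as far as the arm can. A call is refused whole if a number of a shift passes 41.7 or a number of a turn 0.125, either way. A call with a gripper value outside its range is refused whole. "claw" is the opening, from 0 (shut) to 1 (fully open), set as the call begins (left out, the last holds). The fingers move at their own pace and stop on an object; "newtons" is the grip in N (left out, the last holds). Time passes only in rows, so rows that do not move let the fingers close. It gives the time, the measured TCP pose, the force, the opening and the grip force at its end, in the units of the state.
- robot.read_state(): the state, without advancing time (a new reading comes with each control period).
- robot.read_camera(name): name is "side" or "top" or "wrist"; returns (picture, depth): 384x512x3 uint8, blue, green, red; 384x512 float32, m along the optical axis (not along the pixel's ray), 0 where there is no reading.
- robot.calibration(name): a dict with "fx", "fy", "cx", "cy" (pixels), "extrinsics" (4x4, takes a point from world to camera coordinates). Camera axes: x right, y down, z forward; pixel columns grow to the right and rows downward; lengths in m; the calibration is good to about 2 mm. The wrist camera is an equidistant fisheye: a pixel r from the principal point sees the ray r / f radians off the axis. A picture is of the moment at which its call begins: read the wrist's pose just before it. calibration takes no time and is no camera call; for the wrist camera it gives the pose at the moment of the call.
- robot.close_job(): hands the job in; it is judged then, once.
The state is a dict: "t": time; "q": joint angles; "dq": joint speeds; "joint_torque": joint torques, N m; "tool_pos": TCP position; "orientation": TCP orientation; "force": force on the tool from outside, world axes, zero at the start; "wrist_torque": the same for the moment, N m; "opening": finger opening in m; "gripper_force": force on a finger pad.
Only numpy, scipy, OpenCV 4.12 (cv2) and the standard library are available. Lean on these libraries where they do the work, as an engineer would, in place of code of your own. Each camera call takes 0.05 s, during which the arm holds its last target. There are 200 camera calls.

## Working session

There is one attempt and no reset: what is moved stays moved. The work goes in short steps, Python scripts to look and compute and a tool call to move; the robot and the scene stay as the last step left them, time stands still between calls to the robot, and variables do not carry over. Pictures are saved under pics/ and viewed, at most 10 in all, crops included, and the job is handed in when it is done.

Besides the shell and the picture viewer there is one more tool, called after "Call:" as name(argument=value, ...) on one line, values as JSON. apply_moves: Moves the arm, as the interface text tells. Its arguments: {"type":"object","properties":{"series":{"type":"array"},"claw":{"type":"number"},"newtons":{"type":"number"}},"required":["series"]}

```bash
mkdir -p pics; ls; python3 - <<'E'
from plant import robot
import cv2,numpy as np
s=robot.read_state();print(s['t'],s['tool_pos'],s['orientation'],s['opening'])
ims=[]
for n in("side","top"):
    p,d=robot.read_camera(n);np.savez(f'{n}.npz',p=p,d=d);c=robot.calibration(n);print(n,c);cv2.imwrite(f'pics/{n}0.png',p)
E
```

```text
pics
0.0 [ 0.24883902 -0.54571396  0.40368664] [-3.06822570e+00 -6.66485295e-01  3.96422555e-04] 0.09303689133881456
side {'fx': 463.7332607469495, 'fy': 463.7332607469495, 'cx': 255.1445703379316, 'cy': 188.9566901131008, 'extrinsics': array([[-0.8320685 , -0.55462706, -0.00712947,  0.5002209 ],
       [-0.27568082,  0.42466996, -0.86235463,  0.26597151],
       [ 0.48131288, -0.71557267, -0.50625454,  1.28121085],
       [ 0.        ,  0.        ,  0.        ,  1.        ]])}
top {'fx': 353.58606603689805, 'fy': 353.58606603689805, 'cx': 252.54202787558538, 'cy': 193.33761400049457, 'extrinsics': array([[ 2.56152514e-02, -9.99662154e-01,  4.40867081e-03,
        -3.58817205e-02],
       [-9.85924270e-01, -2.59916145e-02, -1.65159830e-01,
         6.26771422e-01],
       [ 1.65218620e-01, -1.16004992e-04, -9.86256962e-01,
         1.19359891e+00],
       [ 0.00000000e+00,  0.00000000e+00,  0.00000000e+00,
         1.00000000e+00]])}
```

View pics/side0.png

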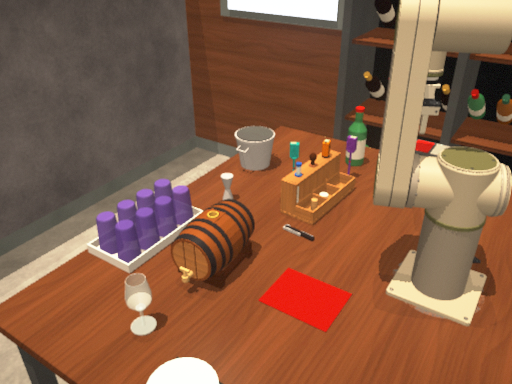

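View pics/top0.png

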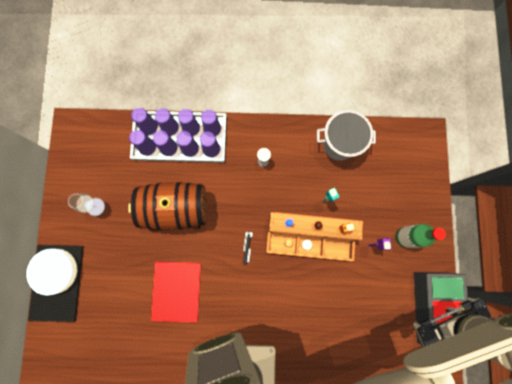

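The side view has an orange head at (326,147), with look-alikes in turquoise at (295,150) and purple at (351,147). In the top view these are at (347,228), (332,195) and (384,243). Only the orange one sits on the caddy shelf, in line with the hydrometer (290,223) and the thief (319,225), so it fits the description. The bung hole is at top (165,202), side (213,215). I'll confirm with one crop and measure.

```bash
cat > h.py <<'E'
import numpy as np,cv2
from plant import robot
def ray(c,u,v):
    E=c['extrinsics'];R,t=E[:3,:3],E[:3,3]
    d=R.T@np.array([(u-c['cx'])/c['fx'],(v-c['cy'])/c['fy'],1]);return -R.T@t,d
def plane(c,u,v,z):
    o,d=ray(c,u,v);return o+d*(z-o[2])/d[2]
def tri(a,b):
    (o1,d1),(o2,d2)=a,b
    s=np.linalg.lstsq(np.c_[d1,-d2],o2-o1,rcond=None)[0];p,q=o1+s[0]*d1,o2+s[1]*d2
    return (p+q)/2,np.linalg.norm(p-q)
def mask(p,lo,hi,box):
    m=cv2.inRange(cv2.cvtColor(p,cv2.COLOR_BGR2HSV),lo,hi);k=np.zeros_like(m);x0,y0,x1,y1=box;k[y0:y1,x0:x1]=1
    return m*k
def cloud(c,d,m):
    v,u=np.nonzero((m>0)&(d>0));z=d[v,u]
    P=np.c_[(u-c['cx'])/c['fx']*z,(v-c['cy'])/c['fy']*z,z];E=c['extrinsics'];return (P-E[:3,3])@E[:3,:3]
E
python3 - <<'E'
from h import *
B={'orange':((5,190,150),(22,255,255),(318,135,335,160),(338,218,358,236)),
'turq':((78,80,60),(95,255,255),(285,138,303,180),(320,185,342,206)),
'purple':((125,80,40),(150,255,255),(340,130,362,180),(372,232,396,254)),
'hyd':((100,120,80),(125,255,255),(288,155,306,180),(280,215,300,232)),
'brass':((18,120,120),(35,255,255),(200,205,226,224),(153,190,178,214))}
I={n:np.load(n+'.npz') for n in('side','top')};C={n:robot.calibration(n) for n in I}
for k,(lo,hi,bs,bt) in B.items():
    r=[]
    for n,b in(('side',bs),('top',bt)):
        m=mask(I[n]['p'],lo,hi,b);v,u=np.nonzero(m)
        if len(u)==0: print(k,n,'none');continue
        P=cloud(C[n],I[n]['d'],m)
        print(k,n,len(u),(u.mean().round(1),v.mean().round(1)),(u.min(),v.min(),u.max(),v.max()),'med',np.median(P,0).round(3),'z',np.percentile(P[:,2],[5,95]).round(3))
        r.append(ray(C[n],u.mean(),v.mean()))
    if len(r)==2: print('  tri',tri(*r)[0].round(4),tri(*r)[1].round(4))
# caddy corners from top by shelf plane
for u,v in((269,212),(363,222),(361,239),(268,228)): print(plane(C['top'],u,v,.13).round(3))
a=cv2.resize(I['side']['p'][125:225,270:370],(500,500),interpolation=2);b=cv2.resize(I['top']['p'][180:270,255:405][:,:],(600,360),interpolation=2)[:,:]
b=cv2.resize(I['top']['p'][180:270,320:400],(300,337),interpolation=2)
o=np.zeros((500,800,3),np.uint8);o[:,:500]=a;o[:337,500:]=b;cv2.imwrite('pics/crop1.png',o)
E
```

```text
orange side 119 (np.float64(325.3), np.float64(148.3)) (np.int64(321), np.int64(139), np.int64(330), np.int64(156)) med [ 0.501 -0.305  0.161] z [0.002 0.19 ]
orange top 41 (np.float64(342.9), np.float64(228.7)) (np.int64(339), np.int64(225), np.int64(351), np.int64(232)) med [ 0.503 -0.303  0.18 ] z [0.131 0.193]
  tri [ 0.5031 -0.3072  0.165 ] 0.0003
turq side 129 (np.float64(293.9), np.float64(150.7)) (np.int64(290), np.int64(142), np.int64(298), np.int64(169)) med [ 0.609 -0.268  0.145] z [0.115 0.171]
turq top 60 (np.float64(331.2), np.float64(196.4)) (np.int64(326), np.int64(191), np.int64(338), np.int64(200)) med [ 0.606 -0.27   0.167] z [0.124 0.173]
  tri [ 0.6112 -0.2761  0.1399] 0.0035
purple side 53 (np.float64(350.5), np.float64(143.0)) (np.int64(347), np.int64(135), np.int64(355), np.int64(151)) med [ 0.459 -0.432  0.152] z [0.118 0.17 ]
purple top 67 (np.float64(381.6), np.float64(243.0)) (np.int64(377), np.int64(239), np.int64(389), np.int64(248)) med [ 0.462 -0.429  0.161] z [0.13  0.174]
  tri [ 0.4613 -0.4349  0.1468] 0.0024
hyd side 22 (np.float64(297.8), np.float64(166.2)) (np.int64(295), np.int64(162), np.int64(300), np.int64(176)) med [ 0.518 -0.132  0.173] z [0.133 0.178]
hyd top 29 (np.float64(288.7), np.float64(222.6)) (np.int64(286), np.int64(220), np.int64(291), np.int64(225)) med [ 0.518 -0.136  0.175] z [0.147 0.177]
  tri [ 0.5187 -0.136   0.1636] 0.0013
brass side 63 (np.float64(212.4), np.float64(214.0)) (np.int64(207), np.int64(211), np.int64(218), np.int64(217)) med [0.573 0.255 0.173] z [0.162 0.177]
brass top 89 (np.float64(164.3), np.float64(202.2)) (np.int64(159), np.int64(197), np.int64(170), np.int64(208)) med [0.575 0.264 0.172] z [0.031 0.178]
  tri [0.5708 0.2581 0.173 ] 0.0017
[ 0.554 -0.075  0.13 ]
[ 0.529 -0.382  0.13 ]
[ 0.474 -0.374  0.13 ]
[ 0.502 -0.073  0.13 ]
```

View pics/crop1.png

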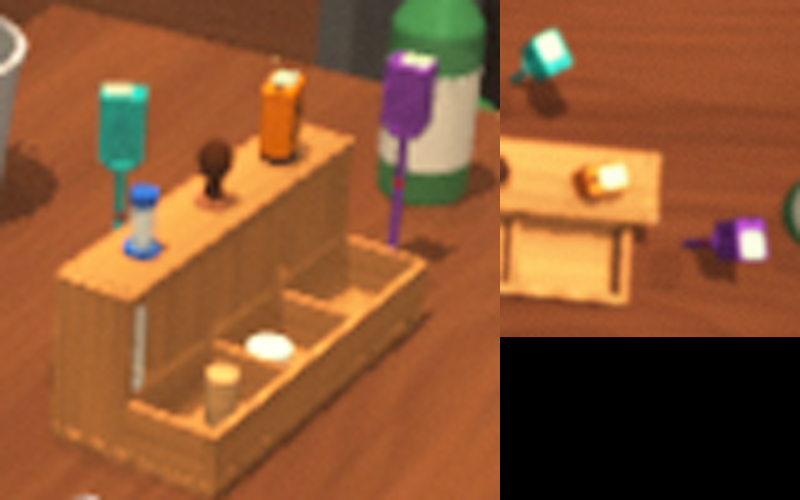

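The crop confirms it: only the orange head sits in a caddy hole (the one at -y). The turquoise and purple ones stand on their own outside the caddy. I'll raise and turn first.

Call:
apply_moves(series=[[[0,0,-6],[0,0,-0.115]],[[0,0,-6],[0,0,-0.115]],[[0,0,-6],[0,0,-0.115]],[[0,0,-6],[0,0,-0.115]],[[0,0,-6],[0,0,-0.115]],[[0,0,-6],[0,0,-0.115]],[[0,0,-6],[0,0,-0.115]],[[0,0,-6],[0,0,-0.115]],[[0,0,-6],[0,0,-0.115]]], claw=1)

```text
t: 0.85
tool_pos: [0.2489, -0.5458, 0.4584]
orientation: [-2.331, -2.104, -0.001]
force: [-0.6, -0.4, 0.2]
opening: 0.0927
gripper_force: 0.0
```

```bash
cat >> h.py <<'E'
from scipy.spatial.transform import Rotation as Ro
def pose():
    s=robot.read_state();return s,np.array(s['tool_pos']),Ro.from_rotvec(s['orientation']).as_matrix()
def delta(target):
    "shift in tool axes, mm"
    s,p,R=pose();return (R.T@(np.array(target)-p)*1000).round(1)
def wray(c,u,v):
    E=c['extrinsics'];x,y=u-c['cx'],v-c['cy'];r=np.hypot(x,y);th=r/c['fx']
    d=np.array([x/r*np.sin(th),y/r*np.sin(th),np.cos(th)]);return -E[:3,:3].T@E[:3,3],E[:3,:3].T@d
def wplane(c,u,v,z):
    o,d=wray(c,u,v);return o+d*(z-o[2])/d[2]
E
python3 - <<'E'
from h import *
s,p,R=pose();print(s['t'],p.round(4),R.round(3).tolist());print(delta([.503,-.311,.46]))
c=robot.calibration('wrist');E=c['extrinsics'];print(c['fx'],c['cx'],c['cy'],(R.T@(-E[:3,:3].T@E[:3,3]-p)).round(3),(E[:3,:3]@R).round(2).tolist())
E
```

```text
0.85 [ 0.2489 -0.5458  0.4584] [[0.102, 0.995, -0.0], [0.995, -0.102, 0.001], [0.001, -0.0, -1.0]]
[259.6 228.8  -1.4]
297.3186396354542 257.1276732225597 188.6573808419875 [ 0.066 -0.001  0.021] [[-0.0, 1.0, -0.0], [-0.97, -0.0, -0.24], [-0.24, -0.0, 0.97]]
```

Call:
apply_moves(series=[[[23.6,20.8,0],[0,0,0]],[[23.6,20.8,0],[0,0,0]],[[23.6,20.8,0],[0,0,0]],[[23.6,20.8,0],[0,0,0]],[[23.6,20.8,0],[0,0,0]],[[23.6,20.8,0],[0,0,0]],[[23.6,20.8,0],[0,0,0]],[[23.6,20.8,0],[0,0,0]],[[23.6,20.8,0],[0,0,0]],[[23.6,20.8,0],[0,0,0]],[[23.6,20.8,0],[0,0,0]],[[0,0,0],[0,0,0]]])

```text
t: 1.85
tool_pos: [0.5074, -0.3087, 0.458]
orientation: [-2.332, -2.103, -0.003]
force: [0.8, -0.2, -0.1]
opening: 0.0927
gripper_force: 0.0
```

```bash
python3 - <<'E'
from h import *
s,p,R=pose();c=robot.calibration('wrist');im,d=robot.read_camera('wrist');print(s['t'],p.round(4))
cv2.imwrite('pics/w1.png',im);np.savez('w1.npz',p=im,d=d,E=c['extrinsics'])
m=mask(im,(3,150,100),(22,255,255),(180,100,340,330))
n,l,st,ce=cv2.connectedComponentsWithStats(m)
for i in range(1,n):
    if st[i,4]>60: print(st[i],ce[i].round(1),wplane(c,*ce[i],.19).round(4))
E
```

```text
1.85 [ 0.5074 -0.3087  0.458 ]
[183 100  44  43 416] [192.1 125.3] [ 0.459 -0.242  0.19 ]
[  180   100   160   155 14098] [270.  189.6] [ 0.5184 -0.3041  0.19  ]
[202 102  21  16  89] [213.7 112.4] [ 0.4785 -0.2336  0.19  ]
[ 180  283  160   46 5987] [261.2 306.2] [ 0.499  -0.4234  0.19  ]
```

View pics/w1.png

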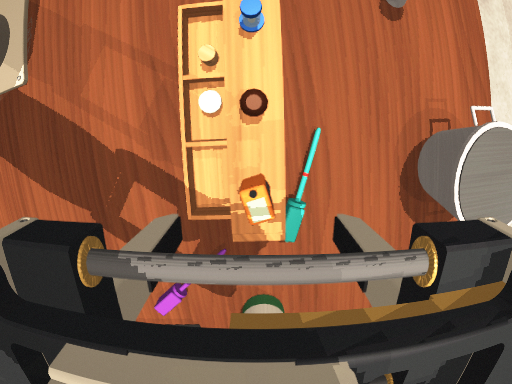

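The wrist picture shows the orange head at (256,200) in the last hole, thief at (254,102), hydrometer at (252,15). I'll zoom in for the head's yaw.

```bash
python3 - <<'E'
import cv2,numpy as np
p=np.load('w1.npz')['p'];cv2.imwrite('pics/w1c.png',cv2.resize(p[170:230,225:295],None,fx=10,fy=10,interpolation=2))
E
```

```text
(no output)
```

View pics/w1c.png

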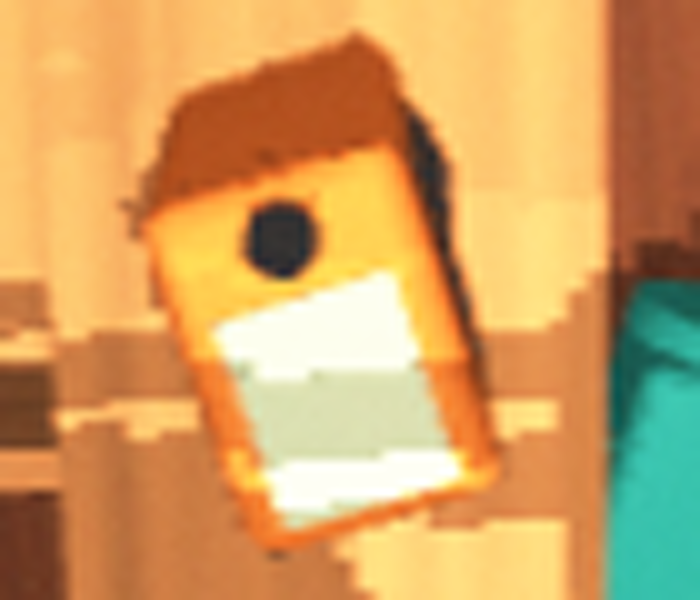

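The crop shows the top face with corners at (150,222), (398,142), (495,472) and (268,545). I'll cast these onto z=0.190.

```bash
python3 - <<'E'
from h import *
c=robot.calibration('wrist');c['extrinsics']=np.load('w1.npz')['E']
P=np.array([wplane(c,224.5+u/10,169.5+v/10,.19) for u,v in((150,222),(398,142),(495,472),(268,545))])[:,:2]
print(P.round(4).tolist(),[np.linalg.norm(P[i]-P[i-1]).round(4) for i in range(4)]);m=P.mean(0);print(m)
e=(P[0]+P[1]-P[2]-P[3]);f=P[1]+P[2]-P[0]-P[3];print('long axis deg',np.degrees(np.arctan2(e[1],e[0])),'short',np.degrees(np.arctan2(f[1],f[0])))
s,p,R=pose();print('tool y',np.degrees(np.arctan2(R[1,1],R[0,1])));print(delta([m[0],m[1],.46]))
# thief/hyd knobs
for n,u,v,z in(('thief',254,102,.175),('hyd',250,8,.177)):print(n,wplane(c,u,v,z).round(3))
E
```

```text
[[0.4922, -0.3032], [0.5141, -0.2984], [0.5197, -0.3289], [0.4991, -0.3336]] [np.float64(0.0312), np.float64(0.0224), np.float64(0.031), np.float64(0.0211)]
[ 0.50626456 -0.3160009 ]
long axis deg 101.55987412676697 short 12.598161712210736
tool y -5.959154681294714
[-5.6  0.9 -2. ]
thief [ 0.513 -0.228  0.175]
hyd [ 0.518 -0.141  0.177]
```

Call:
apply_moves(series=[[[0,0,0],[0,0,-0.105]],[[0,0,0],[0,0,-0.105]],[[0,0,0],[0,0,-0.104]],[[-6,-1.8,0],[0,0,0]],[[0,0,16],[0,0,0]],[[0,0,16],[0,0,0]],[[0,0,16],[0,0,0]],[[0,0,16],[0,0,0]],[[0,0,16],[0,0,0]],[[0,0,0],[0,0,0]]])

```text
t: 2.73
tool_pos: [0.5023, -0.3192, 0.3744]
orientation: [-1.983, -2.429, 0.001]
force: [-0.3, 1.4, -1.0]
opening: 0.093
gripper_force: 0.0
```

```bash
python3 - <<'E'
from h import *
s,p,R=pose();c=robot.calibration('wrist');im,d=robot.read_camera('wrist');print(s['t'],p.round(4),R.round(3).tolist())
np.savez('w2.npz',p=im,d=d,E=c['extrinsics'])
o=np.zeros((384*1,800,3),np.uint8);o[:,:512]=im
cr=cv2.resize(im[170:290,200:320],(288,288));o[:288,512:]=cr
cv2.imwrite('pics/w2.png',o);print(delta([.5055,-.3165,.33]))
E
```

```text
2.7333 [ 0.5023 -0.3192  0.3744] [[-0.2, 0.98, -0.005], [0.98, 0.2, 0.004], [0.004, -0.004, -1.0]]
[ 2.1  3.5 46.4]
```

View pics/w2.png

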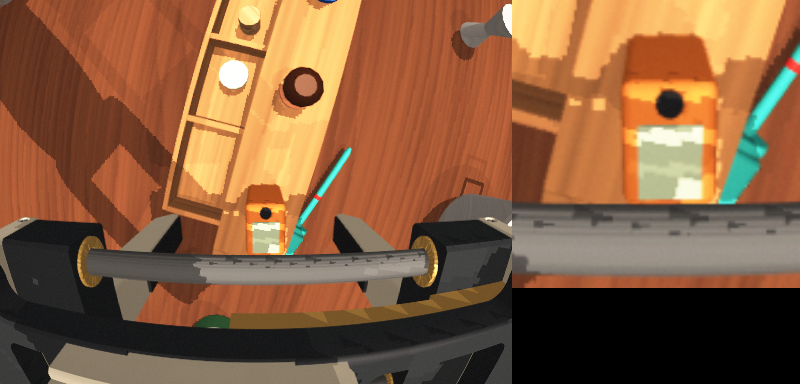

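The head is aligned with the tool: its top face spans columns 246–286, centre 266 against 257, so about 4 mm off along tool y. I'll correct that, descend and grip.

Call:
apply_moves(series=[[[2,4,0],[0,0,0]],[[0,0,12],[0,0,0]],[[0,0,12],[0,0,0]],[[0,0,12],[0,0,0]],[[0,0,9],[0,0,0]],[[0,0,0],[0,0,0]],[[0,0,0],[0,0,0]]])

```text
t: 3.37
tool_pos: [0.507, -0.3157, 0.3325]
orientation: [-1.98, -2.436, 0.0]
force: [1.1, -0.1, 0.4]
opening: 0.0927
gripper_force: 0.0
```

Call:
apply_moves(series=[[[0,0,0],[0,0,0]],[[0,0,0],[0,0,0]],[[0,0,0],[0,0,0]],[[0,0,0],[0,0,0]],[[0,0,0],[0,0,0]],[[0,0,0],[0,0,0]],[[0,0,0],[0,0,0]],[[0,0,0],[0,0,0]],[[0,0,0],[0,0,0]],[[0,0,0],[0,0,0]],[[0,0,0],[0,0,0]],[[0,0,0],[0,0,0]]], claw=0, newtons=25)

```text
t: 4.37
tool_pos: [0.5073, -0.316, 0.3337]
orientation: [-1.981, -2.438, 0.0]
force: [-0.6, -0.3, -0.2]
opening: 0.024
gripper_force: 25.0
```

Call:
apply_moves(series=[[[0,0,-8],[0,0,0]],[[0,0,-14],[0,0,0]],[[0,0,-16],[0,0,0]],[[0,0,-16],[0,0,0]],[[0,0,-16],[0,0,0]],[[0,0,-18],[0,0,0]],[[0,0,-20],[0,0,0]],[[0,0,-22],[0,0,0]],[[0,0,-22],[0,0,0]],[[0,0,-22],[0,0,0]],[[0,0,-20],[0,0,0]],[[0,0,0],[0,0,0]]])

```text
t: 5.37
tool_pos: [0.5073, -0.3158, 0.5349]
orientation: [1.975, 2.431, 0.001]
force: [1.2, -0.9, 0.8]
opening: 0.0242
gripper_force: 25.0
```

```bash
python3 - <<'E'
from h import *
s,p,R=pose();print(s['t'],s['q'],s['opening'],p.round(4),R.round(4).tolist());print(delta([.52,.258,.53]))
E
```

```text
5.3667 [-6.42704837e-01  1.03887378e-01  1.28231718e+00  4.35881132e-05
  1.74612653e+00 -8.48703968e-01] 0.024174198226887315 [ 0.5073 -0.3158  0.5349] [[-0.2045, 0.9788, 0.0074], [0.9788, 0.2046, -0.0055], [-0.0069, 0.0062, -1.0]]
[559.1 129.8   1.8]
```

Call:
apply_moves(series=[[[6,2,0],[0,0,0]],[[14,5,0],[0,0,0]],[[22,7,0],[0,0,0]],[[26,8,0],[0,0,0]],[[28,9,0],[0,0,0]],[[28,9,0],[0,0,0]],[[28,9,0],[0,0,0]],[[28,9,0],[0,0,0]],[[28,9,0],[0,0,0]],[[28,9,0],[0,0,0]],[[28,9,0],[0,0,0]],[[28,9,0],[0,0,0]]])

```text
t: 6.37
tool_pos: [0.5389, -0.0083, 0.5258]
orientation: [-1.979, -2.437, 0.002]
force: [0.8, 0.5, -1.4]
opening: 0.0238
gripper_force: 25.0
```

Call:
apply_moves(series=[[[28,9,0],[0,0,0]],[[28,9,0],[0,0,0]],[[28,9,0],[0,0,0]],[[28,9,0],[0,0,0]],[[28,10,0],[0,0,0]],[[28,10,0],[0,0,0]],[[24,9,0],[0,0,0]],[[18,7,0],[0,0,0]],[[12,5,0],[0,0,0]],[[6,2,0],[0,0,0]],[[0,0,0],[0,0,0]],[[0,0,0],[0,0,0]]])

```text
t: 7.37
tool_pos: [0.5701, 0.2282, 0.5272]
orientation: [-1.981, -2.438, 0.002]
force: [0.7, 0.0, -1.1]
opening: 0.024
gripper_force: 25.0
```

```bash
python3 - <<'E'
from h import *
s,p,R=pose();print(s['t'],p.round(4),R[:,2].round(4));print(delta([.571,.259,.53]))
o=[]
for n in('side','top','wrist'):
    im,d=robot.read_camera(n);np.savez(n+'3.npz',p=im,d=d,E=robot.calibration(n)['extrinsics']);o.append(im)
a=cv2.resize(o[0][90:250,165:285],(450,600),interpolation=2);b=cv2.resize(o[1][150:250,110:230],(350,290),interpolation=2);w=cv2.resize(o[2],(350,262))
f=np.zeros((600,800,3),np.uint8);f[:,:450]=a;f[:290,450:]=b;f[300:562,450:]=w;cv2.imwrite('pics/h1.png',f)
E
```

```text
7.3667 [0.5701 0.2282 0.5272] [-9.e-04 -6.e-04 -1.e+00]
[29.9  7.2 -2.8]
```

View pics/h1.png

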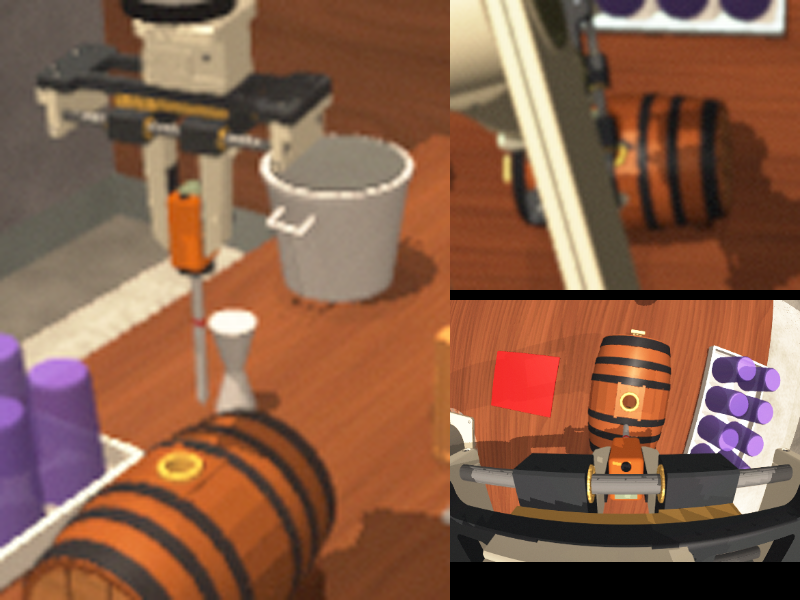

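The side crop shows the thermometer hanging upright in the fingers, with the mark at crop (197,322) and the tip at (203,400). The brass ring is at (180,466). In the wrist view the ring is at about (262,149), clear. I'll measure the hole and check the stem.

```bash
cat > m.py <<'E'
from h import *
def ring(p,box):
    m=mask(p,(20,110,110),(35,255,255),box);cs,_=cv2.findContours(m,cv2.RETR_EXTERNAL,cv2.CHAIN_APPROX_NONE);k=max(cs,key=len)
    return cv2.fitEllipse(cv2.convexHull(k))
def stem(p,box):
    "side view: red mark centroid, and grey-stem centre columns by row"
    m=mask(p,(0,130,80),(8,255,255),box)|mask(p,(172,130,80),(180,255,255),box);v,u=np.nonzero(m);return u.mean(),v.mean(),len(u)
def proj(c,P):
    q=c['extrinsics']@np.r_[P,1];return np.array([c['fx']*q[0]/q[2]+c['cx'],c['fy']*q[1]/q[2]+c['cy']])
E
python3 - <<'E'
from m import *
cs=robot.calibration('side');cw=robot.calibration('wrist')
S=np.load('side3.npz')['p'];W=np.load('wrist3.npz');cw['extrinsics']=W['E'];W=W['p']
es=ring(S,(200,205,226,224));ew=ring(W,(240,125,285,170));print(es,ew)
print('side z.175',plane(cs,*es[0],.175),'wrist',wplane(cw,*ew[0],.175),'tri',tri(ray(cs,*es[0]),wray(cw,*ew[0])))
hsv=cv2.cvtColor(S,cv2.COLOR_BGR2HSV)
s,p,R=pose()
ax=lambda d:p+R@np.array([0,0,.167+d])
for d in(.033,.075,.145):print(d,ax(d).round(4),'expected px',proj(cs,ax(d)).round(1))
for v in range(160,200,3):print(v,[tuple(x) for x in hsv[v,213:225].tolist()] if v in(172,190) else '',)
E
```

```text
((212.48414611816406, 213.81663513183594), (6.665253639221191, 11.121267318725586), 83.3917236328125) ((262.17340087890625, 148.7555694580078), (21.72743797302246, 22.5778865814209), 107.81781768798828)
side z.175 [0.56822281 0.25956013 0.175     ] wrist [0.56933326 0.2591595  0.175     ] tri (array([0.5691518 , 0.25889766, 0.17425903]), np.float64(0.0005630396935222645))
0.033 [0.5704 0.2273 0.3279] expected px [216.3 159.7]
0.075 [0.5704 0.2273 0.2859] expected px [217.1 173.6]
0.145 [0.5704 0.2273 0.2159] expected px [218.3 195.8]
160 
163 
166 
169 
172 [(10, 175, 169), (11, 177, 164), (11, 164, 157), (12, 94, 154), (16, 54, 164), (14, 66, 158), (11, 128, 158), (10, 175, 169), (10, 173, 174), (11, 175, 175), (10, 168, 176), (10, 129, 196)]
175 
178 
181 
184 
187 
190 [(11, 180, 183), (10, 176, 185), (10, 177, 186), (11, 170, 178), (11, 106, 176), (16, 52, 176), (13, 69, 160), (11, 131, 162), (11, 176, 183), (10, 176, 184), (11, 178, 188), (10, 122, 193)]
193 
196 
199
```

Call:
apply_moves(series=[[[3,0.5,0],[0,0,0]],[[5,1,0],[0,0,0]],[[6,1,0],[0,0,0]],[[6,1,0],[0,0,0]],[[5,1,0],[0,0,0]],[[4,0.5,0],[0,0,0]],[[1,0,0],[0,0,0]],[[0,0,0],[0,0,0]],[[0,0,0],[0,0,0]],[[0,0,0],[0,0,0]]])

```text
t: 8.35
tool_pos: [0.5691, 0.2587, 0.5278]
orientation: [1.981, 2.438, -0.0]
force: [0.1, -0.9, -1.3]
opening: 0.0243
gripper_force: 25.0
```

```bash
python3 - <<'E'
from m import *
s,p,R=pose();print(s['t'],p.round(4),R[:,2].round(4));cw=robot.calibration('wrist');cs=robot.calibration('side')
W,_=robot.read_camera('wrist');S,_=robot.read_camera('side');np.savez('4.npz',W=W,S=S,E=cw['extrinsics'])
for d in(.033,.079,.149):
    P=p+R@np.array([0,0,.167+d]);q=cw['extrinsics']@np.r_[P,1];r=np.hypot(q[0],q[1]);f=cw['fx']*np.arctan2(r,q[2])/r
    print(d,P.round(4),'side',proj(cs,P).round(1),'wrist',(q[0]*f+cw['cx'],q[1]*f+cw['cy']))
b=(195,150,235,205)
print('mark',stem(S,(205,160,230,190)));print(delta([.569,.259,.53]))
f=np.zeros((600,800,3),np.uint8);f[:,:400]=cv2.resize(S[140:230,185:245],(400,600),interpolation=2);f[:480,400:]=cv2.resize(W[140:260,210:310],(400,480),interpolation=2);cv2.imwrite('pics/h2.png',f)
E
```

```text
8.35 [0.5691 0.2587 0.5278] [-0.e+00 -1.e-04 -1.e+00]
0.033 [0.5691 0.2587 0.3278] side [209.3 164.4] wrist (np.float64(257.54941005309576), np.float64(222.9786736057307))
0.079 [0.5691 0.2587 0.2818] side [210.3 179.9] wrist (np.float64(257.46219506273326), np.float64(202.76475114941667))
0.149 [0.5691 0.2586 0.2118] side [211.7 202.3] wrist (np.float64(257.37756028597863), np.float64(183.33299022437802))
mark (np.float64(210.5), np.float64(179.66666666666666), 6)
[ 0.4 -0.1 -2.2]
```

View pics/h2.png

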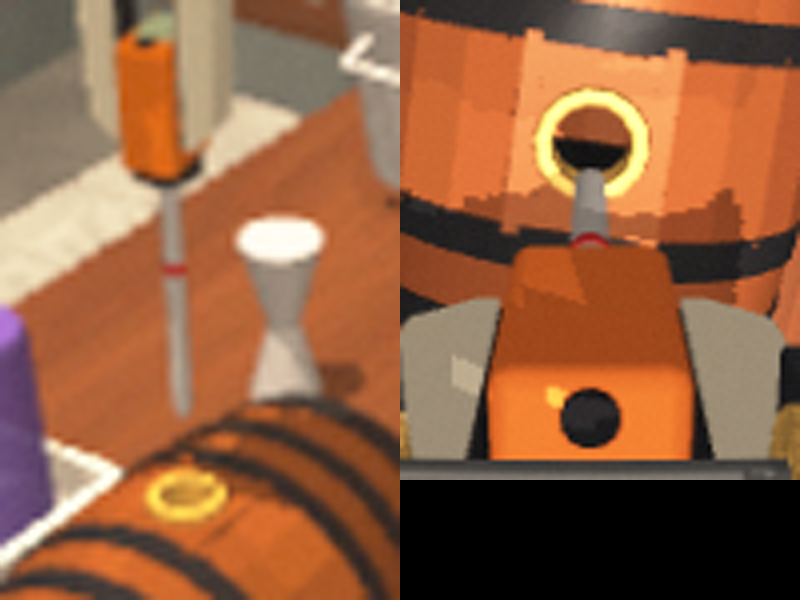

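The hole is clear and the side view agrees with the mark at row 179.7. The wrist view shows the tip at crop (590,170), pointing at the hole, perhaps slightly off along tool x. I'll check any tilt with the depth data.

```bash
python3 - <<'E'
from m import *
s,p,R=pose()
for n in('side','wrist'):
    c=robot.calibration(n);im,d=robot.read_camera(n);E=c['extrinsics']
    v,u=np.nonzero(d>0);z=d[v,u]
    if n=='side': P=np.c_[(u-c['cx'])/c['fx']*z,(v-c['cy'])/c['fy']*z,z]
    else:
        x,y=u-c['cx'],v-c['cy'];r=np.hypot(x,y)+1e-9;t=np.tan(r/c['fx']);P=np.c_[x/r*t*z,y/r*t*z,z]
    P=(P-E[:3,3])@E[:3,:3];T=(P-p)@R;T[:,2]-=.167
    k=(np.hypot(T[:,0],T[:,1])<.012)&(T[:,2]>.035)&(T[:,2]<.16);T=T[k]*1000;uv=np.c_[u,v][k]
    print(n,len(T),'max depth pt',T[:,2].max().round(1))
    for a in range(35,160,12):
        q=T[(T[:,2]>=a)&(T[:,2]<a+12)]
        if len(q):print(a,len(q),'x med/min/max',np.round([np.median(q[:,0]),q[:,0].min(),q[:,0].max()],1),'y',np.round([np.median(q[:,1]),q[:,1].min(),q[:,1].max()],1))
E
```

```text
side 104 max depth pt 146.3
35 6 x med/min/max [-0.2 -2.3  9.2] y [ -3.3 -10.4   1.8]
47 15 x med/min/max [-1.  -5.4  1.1] y [-0.9 -5.4  2.9]
59 11 x med/min/max [-0.3 -4.1  2.9] y [-2.8 -5.3  0.7]
71 12 x med/min/max [ 0.9 -4.1  3. ] y [-2.7 -6.   0.6]
83 13 x med/min/max [ 0.4 -3.1  2.6] y [-2.6 -5.   2.7]
95 10 x med/min/max [-0.3 -2.1  2. ] y [-2.7 -5.5  2.5]
107 13 x med/min/max [-1.4 -7.2  3.7] y [-2.1 -5.   0.4]
119 11 x med/min/max [-1.4 -7.1  3. ] y [-1.5 -4.8  2.2]
131 11 x med/min/max [-0.6 -4.6  2.1] y [-1.6 -4.1  1.8]
143 2 x med/min/max [-1.8 -3.3 -0.4] y [-1.7 -2.4 -0.9]
wrist 159 max depth pt 144.1
71 22 x med/min/max [3.1 1.5 3.8] y [ 0.  -3.6  3.6]
83 34 x med/min/max [ 2.7 -0.2  3.2] y [ 0.  -3.7  3.8]
95 29 x med/min/max [ 2.7 -0.8  3.1] y [-0.4 -3.8  3.9]
107 30 x med/min/max [ 2.5 -0.9  3.4] y [-0.4 -4.   3.2]
119 22 x med/min/max [2.4 1.2 3.2] y [ 0.5 -3.2  3.4]
131 21 x med/min/max [2.5 0.7 3.3] y [ 0.6 -3.4  3.6]
143 1 x med/min/max [2.5 2.5 2.5] y [-1.4 -1.4 -1.4]
```

The stem axis is within 0.5 mm of the tool axis with no tilt. With the mark 78.7 mm below the grasp point, the target TCP height is 0.4207. I'll lower.

Call:
apply_moves(series=[[[0.8,0,4],[0,0,0]],[[0,0,8],[0,0,0]],[[0,0,8],[0,0,0]],[[0,0,8],[0,0,0]],[[0,0,8],[0,0,0]],[[0,0,8],[0,0,0]],[[0,0,4],[0,0,0]],[[0,0,0],[0,0,0]],[[0,0,0],[0,0,0]]])

```text
t: 9.3
tool_pos: [0.5689, 0.2596, 0.4794]
orientation: [-1.981, -2.438, 0.001]
force: [-0.4, 0.1, -0.9]
opening: 0.0238
gripper_force: 25.0
```

Call:
apply_moves(series=[[[0,0,6],[0,0,0]],[[0,0,8],[0,0,0]],[[0,0,8],[0,0,0]],[[0,0,8],[0,0,0]],[[0,0,8],[0,0,0]],[[0,0,8],[0,0,0]],[[0,0,4],[0,0,0]],[[0,0,3],[0,0,0]],[[0,0,2],[0,0,0]],[[0,0,0],[0,0,0]],[[0,0,0],[0,0,0]],[[0,0,0],[0,0,0]]])

```text
t: 10.3
tool_pos: [0.569, 0.2596, 0.4253]
orientation: [1.981, 2.438, 0.001]
force: [-0.2, -0.8, -1.2]
opening: 0.0239
gripper_force: 25.0
```

```bash
python3 - <<'E'
from m import *
s,p,R=pose();print(s['t'],p.round(4),R[:,2].round(4),s['opening'],s['force']);print(delta([.569,.2595,.4207]))
S,_=robot.read_camera('side');W,_=robot.read_camera('wrist');cs=robot.calibration('side');print(ring(S,(200,205,226,224)))
h=p+R@np.array([0,0,.167+.0787]);print(h,proj(cs,h),proj(cs,np.array([.569,.259,.175])))
f=np.zeros((600,800,3),np.uint8);f[:,:400]=cv2.resize(S[190:235,197:227],(400,600),interpolation=2);f[:480,400:]=cv2.resize(W[140:260,210:310],(400,480),interpolation=2);cv2.imwrite('pics/h3.png',f)
E
```

```text
10.3 [0.569  0.2596 0.4253] [ 9.e-04  3.e-04 -1.e+00] 0.02390883399789729 [-0.17122284 -0.77724332 -1.15288958]
[-0.1 -0.1  4.6]
((210.8000030517578, 216.1999969482422), (1.9975862503051758, 6.617878437042236), 105.48188018798828)
[0.56926843 0.25970903 0.1796478 ] [212.06129928 212.3191708 ] [212.38832387 213.63794357]
```

View pics/h3.png

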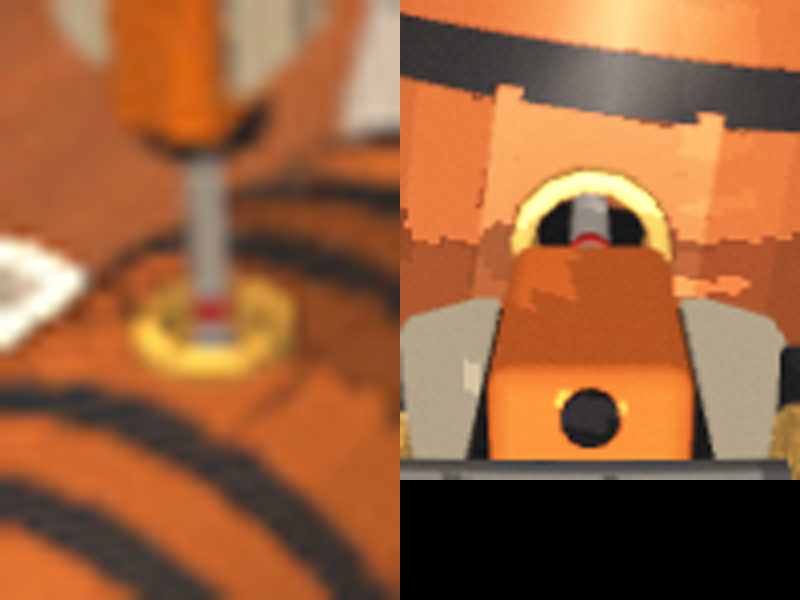

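The stem is centred in the ring: side crop column 209 against 213, with clear gaps on both sides in the wrist view. The mark is about 4.5 mm high, so I'll lower by that and hold.

Call:
apply_moves(series=[[[0,0,1.5],[0,0,0]],[[0,0,1.5],[0,0,0]],[[0,0,1.5],[0,0,0]],[[0,0,0],[0,0,0]],[[0,0,0],[0,0,0]],[[0,0,0],[0,0,0]],[[0,0,0],[0,0,0]],[[0,0,0],[0,0,0]],[[0,0,0],[0,0,0]],[[0,0,0],[0,0,0]],[[0,0,0],[0,0,0]],[[0,0,0],[0,0,0]]])

```text
t: 11.4
tool_pos: [0.569, 0.2596, 0.4203]
orientation: [1.981, 2.438, 0.0]
force: [-0.1, -0.2, -0.4]
opening: 0.0235
gripper_force: 25.0
```

```bash
python3 - <<'E'
from m import *
s,p,R=pose();print(p.round(4),R[:,2].round(4),delta([.569,.2595,.4207]))
cs=robot.calibration('side');S,_=robot.read_camera('side');print('mark',stem(S,(206,208,218,220)))
h=p+R@np.array([0,0,.167+.0787]);print(h,proj(cs,h))
n=np.array([-.48,.716,0])/.862*.004*.8;print('near-surface expected',proj(cs,h+n),'at rim level',proj(cs,np.array([.569,.259,.175])+n))
E
```

```text
[0.569  0.2596 0.4203] [ 1.e-04 -0.e+00 -1.e+00] [-0.1  0.  -0.4]
mark (np.float64(212.66666666666666), np.float64(214.33333333333334), 3)
[0.56896921 0.25959219 0.17456607] [212.27250548 213.87175051]
near-surface expected [212.18301286 214.51329966] at rim level [212.29909659 214.27887815]
```

The mark is level with the rim to within about half a millimetre, and the stem is centred and upright. Now I'll hold for over four seconds.

Call:
apply_moves(series=[[[0,0,0],[0,0,0]],[[0,0,0],[0,0,0]],[[0,0,0],[0,0,0]],[[0,0,0],[0,0,0]],[[0,0,0],[0,0,0]],[[0,0,0],[0,0,0]],[[0,0,0],[0,0,0]],[[0,0,0],[0,0,0]],[[0,0,0],[0,0,0]],[[0,0,0],[0,0,0]],[[0,0,0],[0,0,0]],[[0,0,0],[0,0,0]]])

```text
t: 12.45
tool_pos: [0.569, 0.2596, 0.4202]
orientation: [1.981, 2.438, -0.0]
force: [0.3, 1.1, -0.8]
opening: 0.0241
gripper_force: 25.0
```

Call:
apply_moves(series=[[[0,0,0],[0,0,0]],[[0,0,0],[0,0,0]],[[0,0,0],[0,0,0]],[[0,0,0],[0,0,0]],[[0,0,0],[0,0,0]],[[0,0,0],[0,0,0]],[[0,0,0],[0,0,0]],[[0,0,0],[0,0,0]],[[0,0,0],[0,0,0]],[[0,0,0],[0,0,0]],[[0,0,0],[0,0,0]],[[0,0,0],[0,0,0]]])

```text
t: 13.45
tool_pos: [0.5689, 0.2596, 0.4202]
orientation: [1.981, 2.438, -0.0]
force: [0.0, 0.2, -1.1]
opening: 0.0238
gripper_force: 25.0
```

Call:
apply_moves(series=[[[0,0,0],[0,0,0]],[[0,0,0],[0,0,0]],[[0,0,0],[0,0,0]],[[0,0,0],[0,0,0]],[[0,0,0],[0,0,0]],[[0,0,0],[0,0,0]],[[0,0,0],[0,0,0]],[[0,0,0],[0,0,0]],[[0,0,0],[0,0,0]],[[0,0,0],[0,0,0]],[[0,0,0],[0,0,0]],[[0,0,0],[0,0,0]]])

```text
t: 14.45
tool_pos: [0.5689, 0.2596, 0.4203]
orientation: [1.981, 2.438, 0.0]
force: [-0.9, -0.5, -0.5]
opening: 0.0242
gripper_force: 25.0
```

Call:
apply_moves(series=[[[0,0,0],[0,0,0]],[[0,0,0],[0,0,0]],[[0,0,0],[0,0,0]],[[0,0,0],[0,0,0]],[[0,0,0],[0,0,0]],[[0,0,0],[0,0,0]],[[0,0,0],[0,0,0]],[[0,0,0],[0,0,0]],[[0,0,0],[0,0,0]],[[0,0,0],[0,0,0]],[[0,0,0],[0,0,0]],[[0,0,0],[0,0,0]]])

```text
t: 15.45
tool_pos: [0.5689, 0.2596, 0.4202]
orientation: [-1.981, -2.438, -0.0]
force: [-0.4, -0.2, -1.2]
opening: 0.0239
gripper_force: 25.0
```

```bash
python3 -c "
from plant import robot
s=robot.read_state();print(s['t'],s['tool_pos'],s['gripper_force'])
print(robot.close_job())"
```

```text
15.45 [0.5689493  0.25958802 0.42023625] 24.99767929315567
the job is handed in; nothing more can be done
None
```

The job is handed in at 15.5 s: the orange thermometer hangs upright and centred in the bung hole with its red mark within about 1 mm of the rim by my measurement; it was held still for over 4 s, is still gripped, and no contact with the cask showed in the forces or pictures.

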